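# Empty the covered scoop into the wash bin

## Robot

A 6-joint arm with a two-finger parallel gripper is mounted at the origin on the work surface. World frame = base frame: x ahead of the robot, y to its left, z up, the work surface at z = 0. Lengths are in mm, angles in rad, forces in N, time in s.
With the tool pointing down it reaches from about 275 to 1000 mm from the base axis. Payload 8.4 kg.
Tool frame: the origin (TCP) lies at the very end of the fingers, on their centre line; the grasp point (between the pads) lies 19 mm behind it; z points along the fingers, y is the direction in which the jaws open and shut (so a half turn about z gives the same grasp; the last joint's range is limited). The gripper opens to 85 mm and grips with 20 to 120 N. Pads are 22 mm wide; open, the fingers measure 114 mm over their backs; the gripper's body (76 mm by 85 mm) begins 54 mm behind the grasp point. The pads swing forward as they close: fully open they stand 13 mm farther back than shut.
Start: joints at [1.291, 0.353, 1.633, -0, 1.155, -0.002], TCP at [171.399, 601.041, 231.281] pointing down, gripper open.
Joint ranges: [-2.63, 2.63], [-0.92, 2.1], [0.06, 2.66], [-1.3, 4.44], [0, 2.69], [-3.02, 3.02]. Speed limits (rad/s): [2.22, 2.22, 2.79, 3.14, 3.14, 3.14].

## Interface

Orientations are given as [roll, pitch, yaw] about the fixed x, y, z axes, in that order (R = Rz(yaw) Ry(pitch) Rx(roll)).
In Python, from rig import r gives the robot as it stands.
- The arm moves only by the tool move_arm, never from a script. Its argument "increments" is a list of rows, each an object of numbers: "tx", "ty", "tz": the shift along the tool's x, y, z in cm; "rx", "ry", "rz": the turn, a rotation vector about the tool's x, y, z in degrees; "gripper": the gripper's target within -1 to 1 (fully open at 1, half-way at 0, shut at -1). A call has 1 to 12 rows; each row shifts and turns the commanded pose from where the row before left it, along the tool's axes as they then stand; what a row does not reach is not made up. A row lasts 1/10 s, in which the tool goes at most 50 mm and 8.59 degrees, less where a joint would pass 70% of its speed; a pose out of reach is approached as far as the arm can. A call is refused whole if a number of a shift passes 5 or a number of a turn 8.59, either way. A call with a gripper value outside its range is refused whole. The fingers move at their own pace and stop on an object; "squeeze" is the grip in N (left out, the last holds). Time passes only in rows, so rows that do not move let the fingers close. It gives the time, the measured TCP pose, the force and the opening at its end, in the units of the state.
- r.sense(): the state, without advancing time (a new reading comes with each control period).
- r.grab_frame(name): name is "scene" or "side" or "wrist"; returns (picture, depth): 400x640x3 uint8, red, green, blue; 400x640 float32, mm along the optical axis (not along the pixel's ray), 0 where there is no reading.
- r.camera_model(name): a dict with "fx", "fy", "cx", "cy" (pixels), "k1" (the pictures are not rectified: a ray, as slopes to the right and down, at radius r is drawn at 1 + k1 r^2 times it, then the intrinsics apply), "R" (3x3) and "t" (3): a world point X has camera coordinates R X + t; the wrist camera has in their place "hand_eye" (4x4, takes a point from camera to tool coordinates, whose origin is the TCP and whose axes are the flange's). Camera axes: x right, y down, z forward; pixel columns grow to the right and rows downward; lengths in mm; the calibration is good to about 2 mm. A picture is of the moment at which its call begins: read the wrist's pose just before it. camera_model takes no time and is no camera call.
- r.sign_off(): hands the job in, once; it reports no verdict.
Trained networks look in the newest picture that a camera, given by its name, has taken for a name from the list of things; names that differ only in an ending like _2 or _b are one class to them, and where a whole thing is asked for, a point or a joint stands for the part that bears it (a point fixed in the world has none). Each returns a list of dicts, best first, with "confidence" (0 to 1); they miss things now and then, are a little off and sometimes report something else, mostly with a low value. They report only what shows in the picture. A call takes as long as a camera call. They do not tell look-alikes from the thing itself.
- r.cut_out(query, camera): "mask" (400x640 bool, what is visible of it) and "bbox" ([left, top, right, bottom] in pixels, round what is visible of it).
- r.place_of(query, camera): "location" ([row, column] in pixels: a listed point, or the origin of a listed thing).
The state is a dict: "clock": time; "qpos": joint angles; "qvel": joint speeds; "joint_efforts": joint torques, N m; "eef_pos": TCP position; "tcp_rot": TCP orientation; "contact_force": force on the tool from outside, world axes, zero at the start; "wrist_torque": the same for the moment, N m; "opening": opening from 0.0 (shut) to 1.0 (fully open).
Only numpy, scipy, OpenCV 4.12 (cv2) and the standard library are available. Lean on these libraries where they do the work, as an engineer would, in place of code of your own. Each camera call takes 0.05 s, during which the arm holds its last target. There are 200 camera calls.

## Task

Pick up the covered scoop with your fingers holding its loose lid shut and carry it, shut, to the wash bin with the two uprights. There push the lid's two ears against the uprights so that the lid slides back by at least 45 mm, then lift the scoop clear and tip it nose down so that the steel mixing ball rolls into that bin. Finally stand the scoop upright on the free counter and let go of it; the lid may stay open.

Things in the scene. Friction and masses are not known exactly. Their poses are not given: they have to be found in the camera images.
- scoop: Loose aluminium scoop, a box 160 (x) x 42 (y) x 34 (z) mm, 0.2 kg, loose grey lid. Origin: centre of its underside; centre of mass near x = 20 mm. Its nose (-x) points roughly to the robot's left, towards the bins. Inside, the floor is flat (4 mm thick) from the back wall at x = 58 to x = -25 mm, then slopes up at 24 degrees to 28 mm at the nose: tipped 45 degrees nose down, lid back, it empties.
- grip (a point): Where to grasp the scoop from above, closing along its y: 25 mm above its underside, at x = 25, y = 2 mm; axes as the scoop's. Width 46 mm: one finger on the scoop's bare -y wall (y = -21), the other on the lid's cheek at +y (y = 25), so that the fingers hold both together. A grip of 10 to 15 N carries it and still lets the lid be pushed back between the fingers.
- lid (a joint): Sliding lid, 0.06 kg: 0 shut, positive (m) = slid to the scoop's +x, at most 0.065; only 0.15 N drag. Top face 38 mm above the scoop's underside. Cheek hangs beside the +y wall, x = -55 to 45 mm when shut, 7 to 37 mm up. At the nose two flat ears stick out sideways, y = 24 to 65 mm each side, 15 to 38 mm up, 8 mm thick, nose-side faces at x = -78 mm when shut.
- ball: Polished steel mixing ball, diameter 20 mm, 33 g, lying in the scoop out of sight under the lid; it rolls freely to and fro on the flat floor. Origin: its centre.
- bin: Fixed wash bin: open white tray 130 x 130 x 60 (z) mm, 4 mm walls. Origin: centre of its underside; +x points roughly to the robot's right, towards the scoop. Outside its +x wall stand two steel posts, 12 x 14 mm, 135 mm high, at x = 71, y = -52 and 52 mm: the scoop passes between them (90 mm clear), its lid's ears stop on their +x faces (x = 77). The like bin beside it has no posts.
Not all that is in view belongs to the job. What is shaped like the scoop but yellow is not meant.

How it is judged:
By the outcome, as a careful person would: the job done as asked, in the order asked, and still so for the second after the job is handed in, with the robot touching nothing.
It also fails if it takes over 56 s, if anything falls off the work surface, if the arm or the gripper's body presses on something with over 40 N, if the wrist force passes 120 N, or if a joint passes its speed limit or range.

## Working session

There is one attempt and no reset: what is moved stays moved. The work goes in short steps, Python scripts to look and compute and a tool call to move; the robot and the scene stay as the last step left them, time stands still between calls to the robot, and variables do not carry over. Pictures are saved under pics/ and viewed, about 8 in all and at most 12, crops included, and the job is handed in when it is done.

Besides the shell and the picture viewer there is one more tool, called as name([rows], argument=value, ...), one row to a line, values as JSON. move_arm: Moves the arm, as the interface text tells. Its arguments: {"type":"object","properties":{"increments":{"type":"array","items":{"type":"object","properties":{"tx":{"type":"number"},"ty":{"type":"number"},"tz":{"type":"number"},"rx":{"type":"number"},"ry":{"type":"number"},"rz":{"type":"number"},"gripper":{"type":"number"}}}},"squeeze":{"type":"number"}},"required":["increments"]}

```bash
ls; mkdir -p pics; cat > h.py <<'E'
import numpy as np, cv2
from rig import r
from scipy.spatial.transform import Rotation as Ro
def grab(name):
    s=r.sense(); p,d=r.grab_frame(name); return s,p,d
def cam(name,s=None):
    c=r.camera_model(name)
    if name=='wrist':
        H=np.array(c['hand_eye']); T=np.eye(4); T[:3,:3]=Ro.from_euler('xyz',s['tcp_rot']).as_matrix(); T[:3,3]=s['eef_pos']
        M=T@H
    else:
        R=np.array(c['R']);t=np.array(c['t']);M=np.eye(4);M[:3,:3]=R.T;M[:3,3]=-R.T@t
    return c,M
def rays(c,uv):
    K=np.array([[c['fx'],0,c['cx']],[0,c['fy'],c['cy']],[0,0,1.]])
    return cv2.undistortPoints(np.array(uv,float).reshape(-1,1,2),K,np.array([c['k1'],0,0,0,0.])).reshape(-1,2)
def world(name,s,d,uv=None,mask=None):
    c,M=cam(name,s)
    if mask is not None:
        v,u=np.nonzero(mask&(d>0)); uv=np.c_[u,v]
    uv=np.array(uv).reshape(-1,2); z=d[uv[:,1].astype(int),uv[:,0].astype(int)]
    n=rays(c,uv); P=np.c_[n*z[:,None],z]
    return P@M[:3,:3].T+M[:3,3]
def onplane(name,s,uv,z):
    c,M=cam(name,s); n=rays(c,uv); D=np.c_[n,np.ones(len(n))]@M[:3,:3].T
    return M[:3,3]+D*((z-M[2,3])/D[:,2])[:,None]
E
cat > a.py <<'E'
from h import *
for n in ['scene','side']:
    s,p,d=grab(n); cv2.imwrite(f'pics/{n}0.png',p[:,:,::-1]); np.savez(f'{n}0.npz',p=p,d=d)
    for q in ['scoop','bin','lid','grip']:
        for o in r.cut_out(q,n)[:4]: 
            P=world(n,s,d,mask=o['mask']); print(n,q,round(o['confidence'],2),o['bbox'],np.median(P,0).round(),np.percentile(P,3,0).round(),np.percentile(P,97,0).round())
        for o in r.place_of(q,n)[:4]: print('   place',round(o['confidence'],2),o['location'])
print(r.sense())
E
python3 a.py
```

```text
pics
scene scoop 0.93 [231.3, 242.4, 305.0, 298.8] [ 595. -144.   37.] [ 560. -225.   12.] [625. -73.  40.]
scene scoop 0.73 [207.6, 119.6, 251.7, 162.6] [ 202. -318.   36.] [  97. -357.    7.] [ 252. -246.   39.]
   place 0.65 [146.4, 231.4]
   place 0.62 [277.6, 270.1]
   place 0.61 [176.6, 414.8]
scene bin 0.7 [230.6, 241.0, 305.8, 300.5] [ 595. -142.   37.] [ 535. -226.    1.] [627. -73.  40.]
scene bin 0.65 [409.3, 263.4, 490.0, 359.1] [676. 235.  11.] [616. 153.   2.] [749. 296. 110.]
   place 0.95 [323.4, 445.2]
scene lid 0.92 [207.3, 118.3, 255.6, 161.7] [ 206. -321.   36.] [  97. -358.   15.] [ 253. -247.   40.]
scene lid 0.83 [388.0, 154.2, 449.7, 194.3] [287. 212.  38.] [246. 138.  12.] [333. 283.  41.]
scene lid 0.75 [231.9, 243.7, 308.7, 302.2] [ 594. -142.   37.] [ 544. -224.    7.] [621. -74.  40.]Traceback (most recent call last):
  File "a.py", line 7, in <module>
    for o in r.place_of(q,n)[:4]: print('   place',round(o['confidence'],2),o['location'])
             ~~~~~~~~~~^^^^^
ValueError: it knows: ball, bin, grip, scoop
```

```bash
sed -i "s/        for o in r.place_of/        if q!='lid':\n         for o in r.place_of/" a.py; python3 a.py; python3 -c "
import cv2;a=cv2.imread('pics/scene0.png');cv2.imwrite('pics/s1.png',cv2.resize(a,(800,500)))"
```

```text
scene scoop 0.97 [231.7, 242.8, 304.8, 298.8] [ 595. -145.   37.] [ 552. -226.    8.] [619. -74.  40.]
scene scoop 0.77 [383.1, 155.7, 450.2, 200.8] [286. 209.  37.] [245. 131.   2.] [334. 283.  41.]
scene scoop 0.69 [205.0, 117.5, 253.5, 163.6] [ 203. -318.   36.] [  96. -356.   12.] [ 252. -248.   40.]
   place 0.97 [177.3, 415.2]
   place 0.79 [143.9, 231.3]
   place 0.58 [277.5, 270.6]
scene bin 0.93 [407.5, 261.8, 492.1, 358.6] [676. 234.  10.] [615. 153.   1.] [749. 296. 110.]
   place 0.58 [321.4, 445.3]
scene lid 0.95 [389.1, 154.4, 447.8, 195.3] [287. 211.  38.] [245. 137.  11.] [336. 279.  41.]
scene lid 0.78 [230.0, 240.4, 306.6, 302.7] [ 594. -143.   37.] [ 549. -226.   11.] [627. -73.  40.]
scene lid 0.71 [208.1, 118.6, 253.4, 161.9] [ 196. -322.   36.] [  95. -359.   15.] [ 252. -248.   40.]
scene grip 0.97 [382.4, 154.5, 449.6, 194.2] [286. 209.  37.] [245. 132.   2.] [333. 284.  41.]
scene grip 0.66 [231.2, 245.0, 306.8, 302.7] [ 595. -145.   37.] [ 545. -229.    1.] [628. -73.  40.]
scene grip 0.56 [203.8, 119.0, 252.8, 163.9] [ 205. -318.   36.] [  97. -356.    8.] 
[... 1186 characters left out ...]
, 205.1]
{'clock': 1.1, 'qpos': array([ 1.29058366e+00,  3.52985360e-01,  1.63338056e+00, -3.90037133e-06,
        1.15520335e+00, -2.39944435e-03]), 'qvel': array([ 5.33072032e-04,  1.54377007e-03, -6.61574405e-05, -1.12888749e-03,
        1.41731363e-03,  7.55347871e-04]), 'joint_efforts': array([ 9.91391971e-04, -6.05187678e+01, -3.42442703e+01, -6.25495431e-05,
        1.09569450e-03, -3.02928856e-05]), 'eef_pos': array([171.41297287, 601.04879681, 231.29845029]), 'tcp_rot': array([3.14156928e+00, 3.62449143e-06, 2.86378101e+00]), 'contact_force': array([ 0.42756512, -0.44336062,  0.13649776]), 'wrist_torque': array([-0.010509  ,  0.01683866,  0.00302829]), 'opening': 1.0055600693992668}
```

View pics/s1.png

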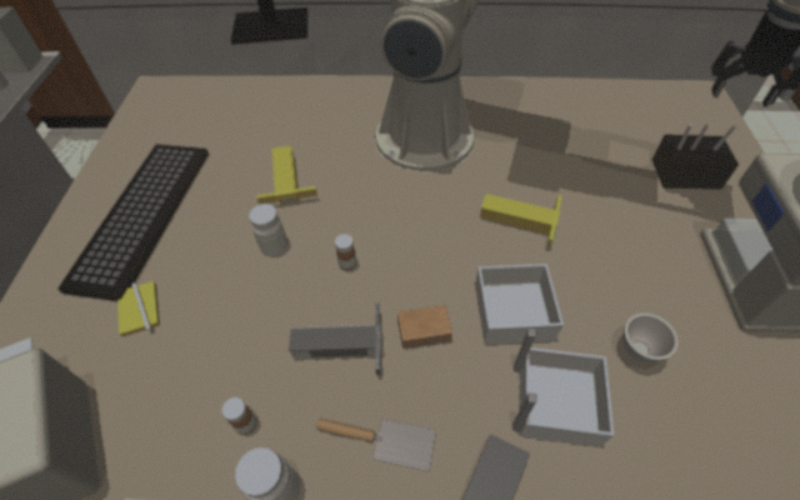

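View pics/side0.png

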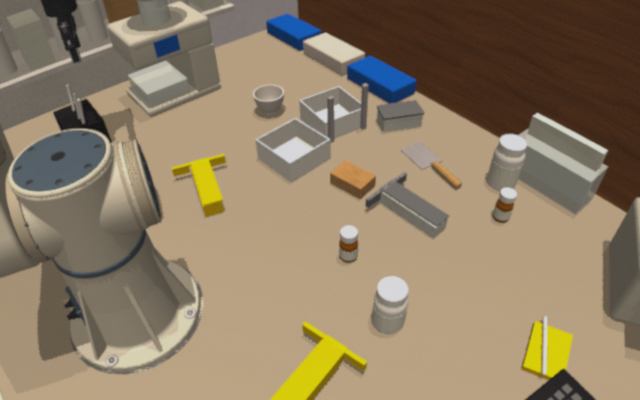

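The named scoop is the grey one at about (270, 270) in the 640x400 scene frame. The two yellow look-alikes are at (231, 146) and (415, 177). The bin with posts is the farther one, at about (450, 315); the bin at (415, 240) has none. I'll fit rough poses next.

```bash
cat > b.py <<'E'
from h import *
for n in ['scene','side']:
    z=np.load(n+'0.npz'); d=z['d']; s=r.sense()
    v,u=np.mgrid[0:400,0:640]; P=world(n,s,d,uv=np.c_[u.ravel(),v.ravel()]); ok=d.ravel()>0; P=P[ok]
    def box(a,b,c): return P[np.all((P>[a[0],b[0],c[0]])&(P<[a[1],b[1],c[1]]),1)]
    L=box((520,660),(-250,-40),(33,43)); 
    body=L[(L[:,1]<-90)]; ear=L[L[:,1]>L[:,1].max()-12]
    print(n,'lid',len(L),L.min(0).round(),L.max(0).round()); 
    print(' rect',cv2.minAreaRect(body[:,:2].astype(np.float32)),'ear',cv2.minAreaRect(ear[:,:2].astype(np.float32)))
    p=box((560,800),(110,200),(80,145)); 
    for sgn in (p[:,0]<680,p[:,0]>=680): q=p[sgn]; print(' post',len(q),q.min(0).round(),q.max(0).round(),q.mean(0).round())
    q=box((580,790),(165,330),(53,66)); print(' rim',len(q),cv2.minAreaRect(q[:,:2].astype(np.float32)))
    o=box((540,640),(-30,90),(5,100)); print(' orange',len(o),o.min(0).round(),o.max(0).round())
E
python3 b.py
```

```text
scene lid 1538 [ 520. -233.   33.] [646. -41.  42.]
 rect ((587.6791381835938, -161.11178588867188), (47.991188049316406, 142.53775024414062), 3.5599818229675293) ear ((542.7559814453125, -42.31696701049805), (22.731557846069336, 2.304401397705078), 2.1289126873016357)
 post 125 [614. 161.  81.] [629. 171. 136.] [624. 165. 115.]
 post 145 [719. 148.  82.] [731. 160. 138.] [727. 153. 116.]
 rim 711 ((680.6539306640625, 228.78073120117188), (136.60968017578125, 131.94808959960938), 84.12430572509766)
 orange 812 [540. -30.   5.] [589.  53.  39.]
side lid 1368 [ 521. -238.   33.] [645. -40.  43.]
 rect ((568.9295043945312, -162.91781616210938), (86.20902252197266, 150.53717041015625), 3.878307342529297) ear ((553.4246826171875, -42.635746002197266), (48.55068588256836, 8.74705982208252), 4.701351642608643)
 post 146 [611. 153.  80.] [627. 171. 137.] [618. 160. 109.]
 post 134 [715. 140.  80.] [732. 158. 139.] [722. 148. 110.]
 rim 335 ((680.666015625, 227.486328125), (136.0359649658203, 134.737548828125), 83.9661636352539)
 orange 368 [540. -30.   5.] [619.  89.  40.]
```

```bash
cat > plan.py <<'E'
from h import *
# plan(target pos, target R, n rows): prints rows (cm, deg) of equal world steps, shift taken in axes at row start
def plan(pos,R1,n,s=None):
    s=s or r.sense(); R0=Ro.from_euler('xyz',s['tcp_rot']); p0=np.array(s['eef_pos'])
    w=(R0.inv()*R1).as_rotvec()/n; dp=(np.array(pos)-p0)/n; R=R0
    print('rot/row',np.degrees(w).round(2),'dist/row',np.linalg.norm(dp).round(1))
    for i in range(n):
        print((R.inv().apply(dp)/10).round(2),end=' '); R=R*Ro.from_rotvec(w)
    print()
def down(yawdeg): return Ro.from_euler('xyz',[180,0,yawdeg],degrees=True)
E
python3 -c "
from plan import *
print(np.array(r.camera_model('wrist')['hand_eye']).round(2)); print(r.camera_model('wrist')['fx'])
plan([590,-150,250],down(93.6),20)"
```

```text
[[   0.     -0.96   -0.27   69.49]
 [   1.      0.     -0.      1.5 ]
 [   0.     -0.27    0.96 -142.5 ]
 [   0.      0.      0.      1.  ]]
344.42159635570033
rot/row [ 0.   -0.    3.52] dist/row 43.0
[-3.04 -3.04 -0.09] [-3.22 -2.84 -0.09] [-3.39 -2.64 -0.09] [-3.55 -2.43 -0.09] [-3.69 -2.2  -0.09] [-3.82 -1.97 -0.09] [-3.93 -1.74 -0.09] [-4.03 -1.49 -0.09] [-4.12 -1.24 -0.09] [-4.18 -0.98 -0.09] [-4.24 -0.72 -0.09] [-4.27 -0.46 -0.09] [-4.29 -0.2  -0.09] [-4.3   0.06 -0.09] [-4.29  0.33 -0.09] [-4.26  0.59 -0.09] [-4.21  0.85 -0.09] [-4.15  1.11 -0.09] [-4.08  1.36 -0.09] [-3.99  1.61 -0.09]
```

move_arm([
  {"tx": -3,"ty": -3,"rz": 3.5},
  {"tx": -3.2,"ty": -2.8,"rz": 3.5},
  {"tx": -3.4,"ty": -2.6,"rz": 3.5},
  {"tx": -3.5,"ty": -2.4,"rz": 3.5},
  {"tx": -3.7,"ty": -2.2,"rz": 3.5},
  {"tx": -3.8,"ty": -2,"rz": 3.5},
  {"tx": -3.9,"ty": -1.7,"rz": 3.5},
  {"tx": -4,"ty": -1.5,"rz": 3.5},
  {"tx": -4.1,"ty": -1.2,"rz": 3.5},
  {"tx": -4.2,"ty": -1,"rz": 3.5},
  {"tx": -4.2,"ty": -0.7,"rz": 3.5},
  {"tx": -4.3,"ty": -0.5,"rz": 3.5},
])

```text
invalid input
```

move_arm([
  {"tx": -4.3,"ty": -0.2,"rz": 3.5},
  {"tx": -4.3,"ty": 0.1,"rz": 3.5},
  {"tx": -4.3,"ty": 0.3,"rz": 3.5},
  {"tx": -4.3,"ty": 0.6,"rz": 3.5},
  {"tx": -4.2,"ty": 0.9,"rz": 3.5},
  {"tx": -4.2,"ty": 1.1,"rz": 3.5},
  {"tx": -4.1,"ty": 1.4,"rz": 3.5},
  {"tx": -4,"ty": 1.6,"rz": 3.5},
  {"gripper": 1},
  {"gripper": 1},
])

```text
invalid input
```

```bash
cat > c.py <<'E'
from h import *
s,p,d=grab('wrist'); cv2.imwrite('pics/w1.png',p[:,:,::-1]); np.savez('w1.npz',p=p,d=d,pos=s['eef_pos'],rot=s['tcp_rot'])
print(s['clock'],s['eef_pos'].round(1),np.degrees(s['tcp_rot']).round(1))
for o in r.cut_out('lid','wrist')[:3]:
    m=o['mask']; P=world('wrist',s,d,mask=m); print(o['confidence'],o['bbox'],P.min(0).round(),P.max(0).round(),np.median(P,0).round(1)); np.save('m.npy',m) if o['confidence']>.3 else 0
for o in r.place_of('grip','wrist')[:3]: print('grip',o['confidence'],o['location'],onplane('wrist',s,[o['location'][::-1]],25))
for o in r.place_of('scoop','wrist')[:3]: print('scoop',o['confidence'],o['location'],onplane('wrist',s,[o['location'][::-1]],0))
E
python3 c.py
```

```text
1.1 [171.4 601.  231.3] [180.    0.  164.1]
0.92 [1.0, 293.9, 91.8, 368.2] [142. 189.  15.] [280. 543. 291.] [252.1 292.3  37.3]
scoop 0.83 [330.5, 37.3] [[269.18709631 205.31094708   0.        ]]
```

View pics/w1.png

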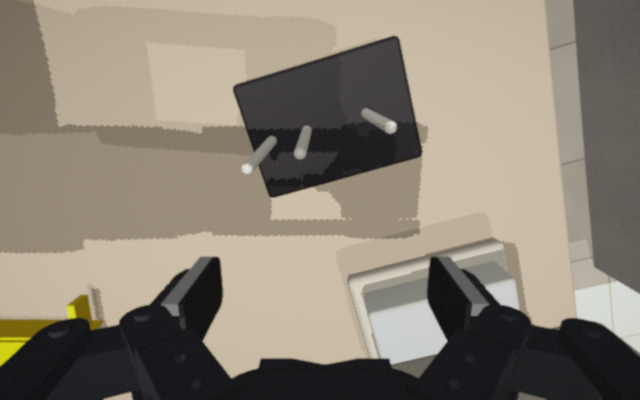

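The moves were refused, so this picture was taken at the start pose: knife block at (330, 115), machine at (440, 300), no scoop. I'll retry with every field given.

move_arm([
  {"tx": -3,"ty": -3,"tz": 0,"rx": 0,"ry": 0,"rz": 3.5,"gripper": 1},
  {"tx": -3.2,"ty": -2.8,"tz": 0,"rx": 0,"ry": 0,"rz": 3.5,"gripper": 1},
])

```text
clock: 1.5
eef_pos: [212.9, 526.5, 231.0]
tcp_rot: [-3.141, 0.0, 2.741]
contact_force: [0.7, -0.3, 0.3]
opening: 1.002
```

move_arm([
  {"tx": -3.4,"ty": -2.6,"tz": 0,"rx": 0,"ry": 0,"rz": 3.5,"gripper": 1},
  {"tx": -3.5,"ty": -2.4,"tz": 0,"rx": 0,"ry": 0,"rz": 3.5,"gripper": 1},
  {"tx": -3.7,"ty": -2.2,"tz": 0,"rx": 0,"ry": 0,"rz": 3.5,"gripper": 1},
  {"tx": -3.8,"ty": -2,"tz": 0,"rx": 0,"ry": 0,"rz": 3.5,"gripper": 1},
  {"tx": -3.9,"ty": -1.7,"tz": 0,"rx": 0,"ry": 0,"rz": 3.5,"gripper": 1},
  {"tx": -4,"ty": -1.5,"tz": 0,"rx": 0,"ry": 0,"rz": 3.5,"gripper": 1},
  {"tx": -4.1,"ty": -1.2,"tz": 0,"rx": 0,"ry": 0,"rz": 3.5,"gripper": 1},
  {"tx": -4.2,"ty": -1,"tz": 0,"rx": 0,"ry": 0,"rz": 3.5,"gripper": 1},
  {"tx": -4.2,"ty": -0.7,"tz": 0,"rx": 0,"ry": 0,"rz": 3.5,"gripper": 1},
  {"tx": -4.3,"ty": -0.5,"tz": 0,"rx": 0,"ry": 0,"rz": 3.5,"gripper": 1},
])

```text
clock: 2.5
eef_pos: [423.2, 151.9, 231.6]
tcp_rot: [3.141, 0.0, 2.128]
contact_force: [0.8, -0.1, -0.4]
opening: 0.998
```

move_arm([
  {"tx": -4.3,"ty": -0.2,"tz": 0,"rx": 0,"ry": 0,"rz": 3.5,"gripper": 1},
  {"tx": -4.3,"ty": 0.1,"tz": 0,"rx": 0,"ry": 0,"rz": 3.5,"gripper": 1},
  {"tx": -4.3,"ty": 0.3,"tz": 0,"rx": 0,"ry": 0,"rz": 3.5,"gripper": 1},
  {"tx": -4.3,"ty": 0.6,"tz": 0,"rx": 0,"ry": 0,"rz": 3.5,"gripper": 1},
  {"tx": -4.2,"ty": 0.9,"tz": 0,"rx": 0,"ry": 0,"rz": 3.5,"gripper": 1},
  {"tx": -4.2,"ty": 1.1,"tz": 0,"rx": 0,"ry": 0,"rz": 3.5,"gripper": 1},
  {"tx": -4.1,"ty": 1.4,"tz": 0,"rx": 0,"ry": 0,"rz": 3.5,"gripper": 1},
  {"tx": -4,"ty": 1.6,"tz": 0,"rx": 0,"ry": 0,"rz": 3.5,"gripper": 1},
  {"tx": 0,"ty": 0,"tz": 0,"rx": 0,"ry": 0,"rz": 0,"gripper": 1},
  {"tx": 0,"ty": 0,"tz": 0,"rx": 0,"ry": 0,"rz": 0,"gripper": 1},
])

```text
clock: 3.5
eef_pos: [592.9, -147.5, 230.8]
tcp_rot: [-3.141, -0.0, 1.641]
contact_force: [-0.7, 0.6, 0.9]
opening: 1.003
```

```bash
sed -i 's/w1/w2/g' c.py; python3 c.py
```

```text
3.5 [ 592.9 -147.5  230.8] [-180.   -0.   94.]
0.74 [245.9, 97.8, 387.1, 259.4] [ 514. -234.   -2.] [650. -72.  41.] [ 586.7 -136.4   38. ]
0.59 [1.0, 303.0, 27.8, 346.7] [ 206. -399.   -2.] [ 257. -320.   40.] [ 250.2 -346.1   27.7]
grip 0.6 [200.2, 318.4] [[ 588.29373862 -174.66458976   25.        ]]
scoop 0.59 [176.4, 317.8] [[ 585.8531553  -154.48775649    0.        ]]
```

View pics/w2.png

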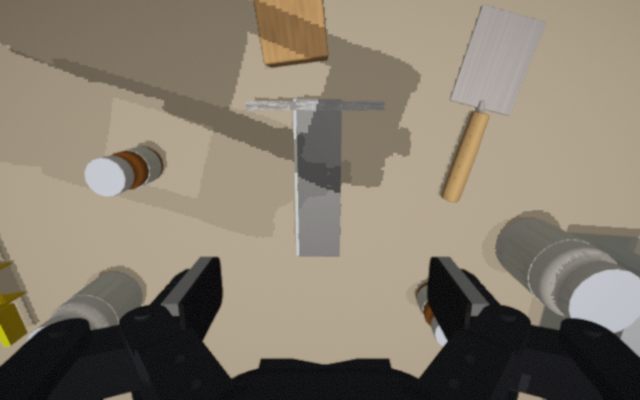

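The picture confirms the grey T-shaped scoop: ears along row 105 (columns 246–385), body at columns 295–340 down to row 256. It is nearly aligned with the jaws. I'll fit its exact pose.

```bash
cat > fit.py <<'E'
from h import *
import sys
from scipy.optimize import minimize
def fit(npz,name='wrist',lo=(500,-260),hi=(670,-55),z=(34,42),g0=(587,-155,-86.4)):
    f=np.load(npz); s=dict(eef_pos=f['pos'],tcp_rot=f['rot']); d=f['d']
    v,u=np.mgrid[0:400,0:640]; m=d>0; P=world(name,s,d,uv=np.c_[u[m],v[m]])
    L=P[(P[:,0]>lo[0])&(P[:,0]<hi[0])&(P[:,1]>lo[1])&(P[:,1]<hi[1])&(P[:,2]>z[0])&(P[:,2]<z[1])]
    a=np.radians(g0[2]); c=np.array(g0[:2])
    for i in range(4):
        Rm=np.array([[np.cos(a),np.sin(a)],[-np.sin(a),np.cos(a)]]); q=(L[:,:2]-c)@Rm.T
        e=(np.abs(q[:,1])>28)&(np.abs(q[:,1])<70)&(q[:,0]<-50); b=(np.abs(q[:,1])<27)&(q[:,0]>-66)
        # slopes
        ke=np.polyfit(q[e,1],q[e,0],1) if e.sum()>10 else [0,0]
        # body edges by bins along x
        xs=[];lo_=[];hi_=[]
        for x in np.arange(-55,75,5):
            k=b&(abs(q[:,0]-x)<2.5)
            if k.sum()>5: xs.append(x);lo_.append(q[k,1].min());hi_.append(q[k,1].max())
        kl=np.polyfit(xs,lo_,1);kh=np.polyfit(xs,hi_,1)
        print('yaw',np.degrees(a).round(2),'ear slope',np.degrees(-ke[0]).round(2),'edges slopes',np.degrees([kl[0],kh[0]]).round(2),'y edges',round(np.median(lo_),1),round(np.median(hi_),1),'ear y',q[e,1].min().round(1),q[e,1].max().round(1),'ear x',np.percentile(q[e,0],[1,99]).round(1),'body xmax',q[b,0].max().round(1),'z',np.median(L[:,2]).round(1),'c',c.round(1),e.sum(),b.sum())
        a+=(kl[0]+kh[0])/2
    return L
if __name__=='__main__': fit('w2.npz')
E
python3 fit.py
```

```text
yaw -86.4 ear slope 0.23 edges slopes [0.35 0.33] y edges -23.3 21.7 ear y -68.4 61.5 ear x [-79.7 -72.2] body xmax 78.1 z 38.0 c [ 587 -155] 668 6184
yaw -86.06 ear slope -0.11 edges slopes [ 0.02 -0.01] y edges -23.4 21.6 ear y -67.9 61.9 ear x [-79.9 -72.6] body xmax 78.1 z 38.0 c [ 587 -155] 672 6184
yaw -86.06 ear slope -0.11 edges slopes [ 0.01 -0.01] y edges -23.4 21.6 ear y -67.9 61.9 ear x [-79.9 -72.6] body xmax 78.1 z 38.0 c [ 587 -155] 672 6184
yaw -86.06 ear slope -0.11 edges slopes [ 0.01 -0.01] y edges -23.4 21.6 ear y -67.9 61.9 ear x [-79.9 -72.6] body xmax 78.1 z 38.0 c [ 587 -155] 672 6184
```

move_arm([
  {"tx": -1,"ty": -0.25,"tz": 4.5,"rx": 0,"ry": 0,"rz": 0,"gripper": 1},
  {"tx": -1,"ty": -0.25,"tz": 4.5,"rx": 0,"ry": 0,"rz": 0,"gripper": 1},
  {"tx": -1,"ty": -0.25,"tz": 4.5,"rx": 0,"ry": 0,"rz": 0,"gripper": 1},
  {"tx": 0,"ty": 0,"tz": 4,"rx": 0,"ry": 0,"rz": 0,"gripper": 1},
  {"tx": 0,"ty": 0,"tz": 2.5,"rx": 0,"ry": 0,"rz": 0,"gripper": 1},
  {"tx": 0,"ty": 0,"tz": 1.5,"rx": 0,"ry": 0,"rz": 0,"gripper": 1},
  {"tx": 0,"ty": 0,"tz": 1.1,"rx": 0,"ry": 0,"rz": 0,"gripper": 1},
  {"tx": 0,"ty": 0,"tz": 0,"rx": 0,"ry": 0,"rz": 0,"gripper": 1},
  {"tx": 0,"ty": 0,"tz": 0,"rx": 0,"ry": 0,"rz": 0,"gripper": 1},
])

```text
clock: 4.6
eef_pos: [588.5, -177.3, 6.4]
tcp_rot: [3.14, 0.001, 1.642]
contact_force: [-0.5, -1.1, 1.3]
opening: 1.002
```

move_arm([
  {"tx": 0,"ty": -0.1,"tz": 0.2,"rx": 0,"ry": 0,"rz": 0,"gripper": -1},
  {"tx": 0,"ty": 0,"tz": 0,"rx": 0,"ry": 0,"rz": 0,"gripper": -1},
  {"tx": 0,"ty": 0,"tz": 0,"rx": 0,"ry": 0,"rz": 0,"gripper": -1},
  {"tx": 0,"ty": 0,"tz": 0,"rx": 0,"ry": 0,"rz": 0,"gripper": -1},
  {"tx": 0,"ty": 0,"tz": 0,"rx": 0,"ry": 0,"rz": 0,"gripper": -1},
  {"tx": 0,"ty": 0,"tz": 0,"rx": 0,"ry": 0,"rz": 0,"gripper": -1},
  {"tx": 0,"ty": 0,"tz": 0,"rx": 0,"ry": 0,"rz": 0,"gripper": -1},
  {"tx": 0,"ty": 0,"tz": 0,"rx": 0,"ry": 0,"rz": 0,"gripper": -1},
], squeeze=13)

```text
clock: 5.4
eef_pos: [587.2, -177.5, 4.1]
tcp_rot: [3.141, 0.0, 1.642]
contact_force: [-1.0, 0.8, 6.1]
opening: 0.535
```

move_arm([
  {"tx": 0,"ty": 0,"tz": -0.4,"rx": 0,"ry": 0,"rz": 0,"gripper": -1},
  {"tx": 0,"ty": 0,"tz": -0.8,"rx": 0,"ry": 0,"rz": 0,"gripper": -1},
  {"tx": 0,"ty": 0,"tz": -1.2,"rx": 0,"ry": 0,"rz": 0,"gripper": -1},
  {"tx": 0,"ty": 0,"tz": -1.5,"rx": 0,"ry": 0,"rz": 0,"gripper": -1},
  {"tx": 0,"ty": 0,"tz": -1.5,"rx": 0,"ry": 0,"rz": 0,"gripper": -1},
  {"tx": 0,"ty": 0,"tz": -1.2,"rx": 0,"ry": 0,"rz": 0,"gripper": -1},
  {"tx": 0,"ty": 0,"tz": -0.8,"rx": 0,"ry": 0,"rz": 0,"gripper": -1},
  {"tx": 0,"ty": 0,"tz": -0.4,"rx": 0,"ry": 0,"rz": 0,"gripper": -1},
])

```text
clock: 6.2
eef_pos: [587.1, -177.5, 82.6]
tcp_rot: [3.14, 0.001, 1.642]
contact_force: [-0.3, -0.3, -2.5]
opening: 0.532
```

```bash
cat > d.py <<'E'
from plan import *
s=r.sense(); print(s['eef_pos'].round(1),s['contact_force'].round(1),s['wrist_torque'].round(2),s['opening'].round(3))
plan([658.3,4.1,83],down(83.9),12)
s,p,d=grab('side'); cv2.imwrite('pics/s3.png',cv2.resize(p[60:280,280:520,::-1],(720,660))[:600])
E
python3 d.py
```

```text
Traceback (most recent call last):
  File "d.py", line 2, in <module>
    s=r.sense(); print(s['eef_pos'].round(1),s['contact_force'].round(1),s['wrist_torque'].round(2),s['opening'].round(3))
                                                                                                    ^^^^^^^^^^^^^^^^^^
AttributeError: 'float' object has no attribute 'round'
```

```bash
sed -i "s/s\['opening'\].round(3)/s['opening']/" d.py; python3 d.py
```

```text
[ 587.1 -177.5   82.6] [-0.3 -0.3 -2.5] [-0.01  0.05  0.04] 0.5316257558012086
rot/row [0.01 0.   0.85] dist/row 16.3
[ 1.47  0.7  -0.  ] [ 1.48  0.68 -0.  ] [ 1.49  0.66 -0.  ] [ 1.5   0.63 -0.  ] [ 1.51  0.61 -0.  ] [ 1.51  0.59 -0.  ] [ 1.52  0.57 -0.  ] [ 1.53  0.54 -0.  ] [ 1.54  0.52 -0.  ] [ 1.55  0.5  -0.  ] [ 1.55  0.48 -0.  ] [ 1.56  0.45 -0.  ]
```

View pics/s3.png

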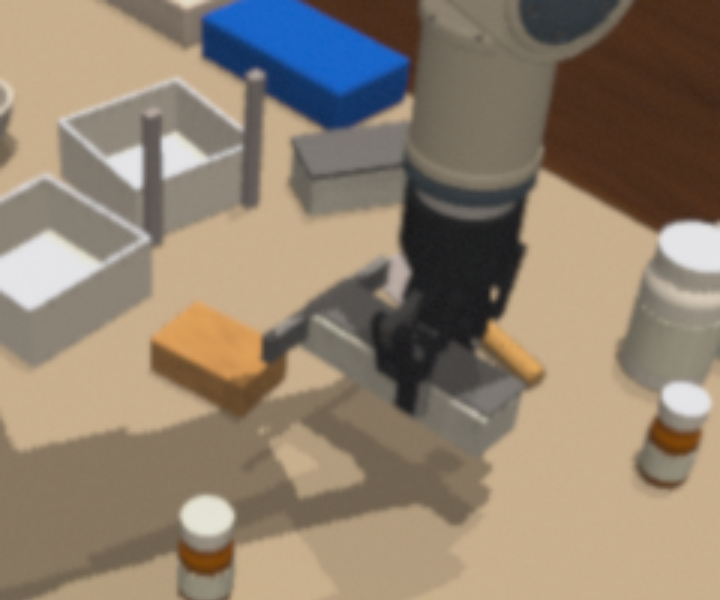

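The scoop is held level with the lid shut, ears at about (385, 270) and (285, 340) in the crop. The posts stand at (152, 175) and (253, 135). Next I carry it to the posts.

move_arm([
  {"tx": 0.8,"ty": 0.35,"tz": 0,"rx": 0,"ry": 0,"rz": 0.85,"gripper": -1},
  {"tx": 1.6,"ty": 0.7,"tz": 0,"rx": 0,"ry": 0,"rz": 0.85,"gripper": -1},
  {"tx": 1.7,"ty": 0.7,"tz": 0,"rx": 0,"ry": 0,"rz": 0.85,"gripper": -1},
  {"tx": 1.7,"ty": 0.7,"tz": 0,"rx": 0,"ry": 0,"rz": 0.85,"gripper": -1},
  {"tx": 1.7,"ty": 0.7,"tz": 0,"rx": 0,"ry": 0,"rz": 0.85,"gripper": -1},
  {"tx": 1.7,"ty": 0.6,"tz": 0,"rx": 0,"ry": 0,"rz": 0.85,"gripper": -1},
  {"tx": 1.7,"ty": 0.6,"tz": 0,"rx": 0,"ry": 0,"rz": 0.85,"gripper": -1},
  {"tx": 1.7,"ty": 0.6,"tz": 0,"rx": 0,"ry": 0,"rz": 0.85,"gripper": -1},
  {"tx": 1.7,"ty": 0.6,"tz": 0,"rx": 0,"ry": 0,"rz": 0.85,"gripper": -1},
  {"tx": 1.7,"ty": 0.5,"tz": 0,"rx": 0,"ry": 0,"rz": 0.85,"gripper": -1},
  {"tx": 1.5,"ty": 0.5,"tz": 0,"rx": 0,"ry": 0,"rz": 0.85,"gripper": -1},
  {"tx": 0.8,"ty": 0.3,"tz": 0,"rx": 0,"ry": 0,"rz": 0.85,"gripper": -1},
])

```text
clock: 7.45
eef_pos: [656.8, 6.8, 80.4]
tcp_rot: [-3.14, -0.0, 1.464]
contact_force: [0.2, 0.4, -2.9]
opening: 0.535
```

move_arm([
  {"tx": 0,"ty": 0,"tz": 0,"rx": 0,"ry": 0,"rz": 0,"gripper": -1},
])

```text
clock: 7.55
eef_pos: [656.9, 6.3, 80.6]
tcp_rot: [-3.141, -0.0, 1.465]
contact_force: [-0.1, -0.2, -2.9]
opening: 0.53
```

```bash
cat > e.py <<'E'
from h import *
s,p,d=grab('scene'); cv2.imwrite('pics/s4.png',cv2.resize(p[180:380,300:540,::-1],(720,600)))
print(s['eef_pos'].round(1),np.degrees(s['tcp_rot']).round(2),s['contact_force'].round(1))
a=np.radians(-96.2); c=np.array([680.6,228.]); X=np.array([np.cos(a),np.sin(a)]);Y=np.array([-X[1],X[0]])
e=s['eef_pos'][:2]-c; print('tcp in bin',(e@X).round(1),(e@Y).round(1))
v,u=np.mgrid[0:400,0:640]
for n in ['scene','side','wrist']:
    s,p,d=grab(n); m=d>0; P=world(n,s,d,uv=np.c_[u[m],v[m]]); q=np.c_[(P[:,:2]-c)@X,(P[:,:2]-c)@Y,P[:,2]]
    t=q[(q[:,2]>122)&(q[:,2]<140)&(q[:,0]>55)&(q[:,0]<95)&(abs(q[:,1])<75)]
    for sg in (-1,1):
        k=t[t[:,1]*sg>0]
        if len(k): print(n,'post',sg,len(k),np.percentile(k,[2,98],axis=0).round(1).tolist())
    k=q[(q[:,2]>52)&(q[:,2]<66)&(abs(q[:,0])<75)&(abs(q[:,1])<75)]
    if len(k)>50: print(n,'rim',len(k),cv2.minAreaRect(k[:,:2].astype(np.float32)))
    k=q[(q[:,2]>90)&(q[:,2]<125)&(q[:,0]>105)&(q[:,0]<170)&(abs(q[:,1])<80)&(abs(q[:,1])>30)]
    if len(k)>50: print(n,'ears',len(k),np.percentile(k,[2,98],axis=0).round(1).tolist(),np.degrees(np.polyfit(k[:,1],k[:,0],1)[0]).round(2))
E
python3 e.py
```

```text
[656.9   6.3  80.6] [-179.96   -0.     83.92] [-0.1 -0.2 -2.9]
tcp in bin 222.9 0.4
scene post -1 54 [[63.4, -57.6, 123.0], [72.3, -44.7, 137.1]]
scene post 1 68 [[63.3, 46.0, 122.5], [74.2, 58.0, 136.8]]
scene rim 826 ((1.6895751953125, -0.081298828125), (131.4642791748047, 144.17355346679688), 89.29508209228516)
scene ears 212 [[120.0, -65.4, 94.3], [128.1, 64.2, 117.0]] -0.35
side post -1 43 [[65.1, -61.0, 122.9], [78.8, -46.5, 134.7]]
side post 1 45 [[66.1, 43.7, 122.1], [81.3, 57.7, 137.1]]
side rim 359 ((3.5985183715820312, -0.44077301025390625), (134.33628845214844, 142.62400817871094), 89.46768951416016)
side ears 144 [[124.6, -66.8, 92.3], [136.0, -31.2, 116.3]] 0.52
wrist ears 7139 [[126.7, -65.9, 92.6], [130.3, 61.2, 115.8]] -0.18
```

View pics/s4.png

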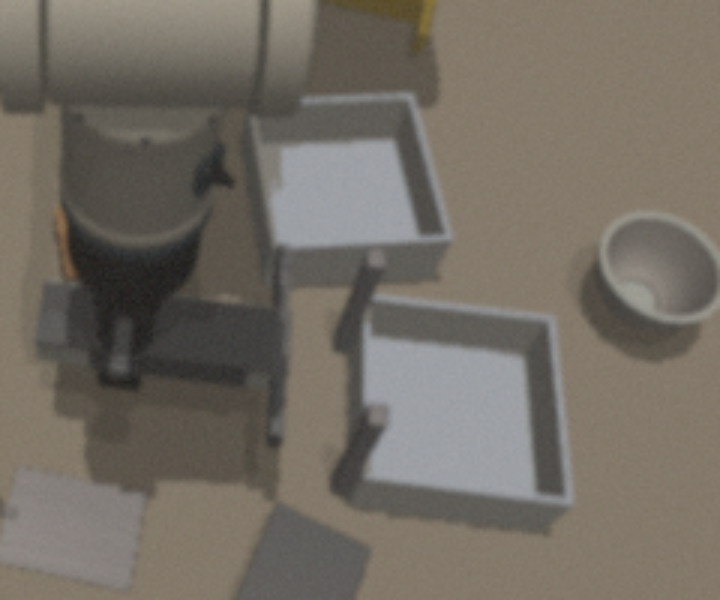

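The ears (crop column ~278) are square and level in front of the posts, whose tops are at (375, 260) and (378, 415). I'll push now, about 43 mm to contact.

move_arm([
  {"tx": 0.8,"ty": 0.1,"tz": 0,"rx": 0,"ry": 0,"rz": 0.4,"gripper": -1},
  {"tx": 1.2,"ty": 0,"tz": 0,"rx": 0,"ry": 0,"rz": 0,"gripper": -1},
  {"tx": 1,"ty": 0,"tz": 0,"rx": 0,"ry": 0,"rz": 0,"gripper": -1},
  {"tx": 0.7,"ty": 0,"tz": 0,"rx": 0,"ry": 0,"rz": 0,"gripper": -1},
  {"tx": 0.6,"ty": 0,"tz": 0,"rx": 0,"ry": 0,"rz": 0,"gripper": -1},
  {"tx": 0.6,"ty": 0,"tz": 0,"rx": 0,"ry": 0,"rz": 0,"gripper": -1},
  {"tx": 0.6,"ty": 0,"tz": 0,"rx": 0,"ry": 0,"rz": 0,"gripper": -1},
  {"tx": 0.6,"ty": 0,"tz": 0,"rx": 0,"ry": 0,"rz": 0,"gripper": -1},
])

```text
clock: 8.55
eef_pos: [664.4, 62.8, 81.2]
tcp_rot: [-3.141, 0.004, 1.457]
contact_force: [-0.7, -17.6, -0.6]
opening: 0.534
```

move_arm([
  {"tx": 0.7,"ty": 0,"tz": 0,"rx": 0,"ry": 0,"rz": 0,"gripper": -1},
  {"tx": 0.7,"ty": 0,"tz": 0,"rx": 0,"ry": 0,"rz": 0,"gripper": -1},
  {"tx": 0.7,"ty": 0,"tz": 0,"rx": 0,"ry": 0,"rz": 0,"gripper": -1},
  {"tx": 0.6,"ty": 0,"tz": 0,"rx": 0,"ry": 0,"rz": 0,"gripper": -1},
  {"tx": 0.6,"ty": 0,"tz": 0,"rx": 0,"ry": 0,"rz": 0,"gripper": -1},
  {"tx": 0.5,"ty": 0,"tz": 0,"rx": 0,"ry": 0,"rz": 0,"gripper": -1},
])

```text
clock: 9.15
eef_pos: [668.7, 100.3, 81.2]
tcp_rot: [-3.141, 0.005, 1.457]
contact_force: [-0.9, -15.5, 0.9]
opening: 0.537
```

```bash
sed 's/s4/s5/; s/scene.); cv2/side"); cv2/; s/grab(.side/grab("side/; s/180:380,300:540/60:260,260:500/' e.py > e2.py; python3 e2.py
```

```text
[668.7 100.3  81.2] [-179.95    0.26   83.47] [ -0.9 -15.5   0.9]
tcp in bin 128.3 1.9
scene post -1 8 [[63.0, -48.6, 124.0], [66.6, -45.5, 132.6]]
scene post 1 69 [[63.5, 46.2, 123.7], [74.3, 58.3, 136.3]]
scene rim 713 ((2.4835891723632812, 0.20013427734375), (131.90426635742188, 143.3428497314453), 89.84008026123047)
side post -1 45 [[66.5, -61.0, 123.4], [80.1, -46.6, 136.5]]
side rim 292 ((3.568328857421875, 0.06386566162109375), (140.0102081298828, 136.76690673828125), 0.9441614747047424)
side ears 57 [[122.4, -35.0, 93.9], [140.9, 40.3, 124.2]] 3.82
wrist post -1 3536 [[61.8, -59.7, 123.1], [73.3, -46.4, 135.9]]
wrist post 1 3323 [[62.2, 42.9, 123.1], [73.7, 56.0, 136.0]]
wrist rim 5173 ((44.03779602050781, -1.8827972412109375), (131.2052001953125, 60.08916473388672), 89.62100219726562)
wrist ears 838 [[113.7, -34.5, 91.0], [119.6, 37.8, 124.5]] -0.41
```

View pics/s5.png

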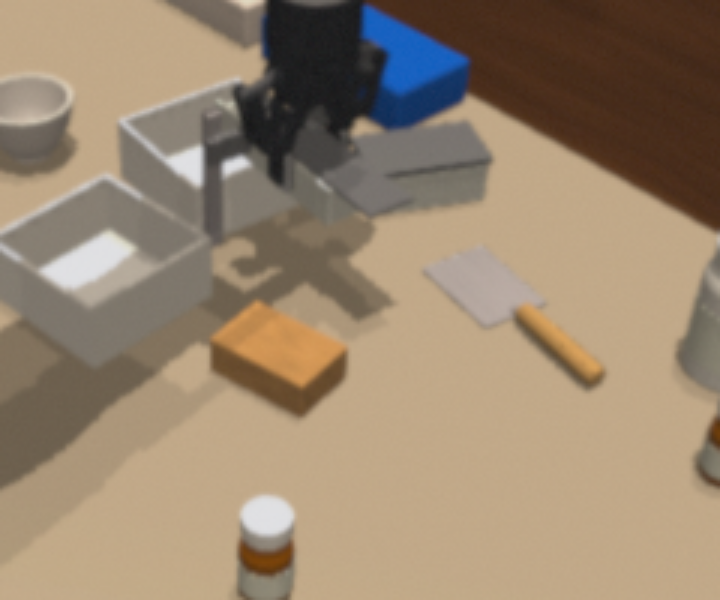

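move_arm([
  {"tx": 0.5,"ty": 0,"tz": 0,"rx": 0,"ry": 0,"rz": 0,"gripper": -1},
  {"tx": 0.3,"ty": 0,"tz": 0,"rx": 0,"ry": 0,"rz": 0,"gripper": -1},
  {"tx": 0,"ty": 0,"tz": 0,"rx": 0,"ry": 0,"rz": 0,"gripper": -1},
])

```text
clock: 9.65
eef_pos: [669.6, 108.8, 81.2]
tcp_rot: [-3.141, 0.004, 1.457]
contact_force: [-0.7, -13.6, -0.9]
opening: 0.537
```

```bash
cat > f.py <<'E'
from h import *
import sys
s,p,d=grab('wrist'); cv2.imwrite('pics/%s.png'%sys.argv[1],p[:,:,::-1])
print(s['clock'],s['eef_pos'].round(1),np.degrees(s['tcp_rot']).round(2),s['contact_force'].round(1),s['opening'])
c=r.camera_model('wrist'); H=np.array(c['hand_eye'])
v,u=np.mgrid[0:400,0:640]; m=d>0; n=rays(c,np.c_[u[m],v[m]]); z=d[m]
T=np.c_[n*z[:,None],z]@H[:3,:3].T+H[:3,3]   # tool coords
# scoop coords from tool: x = 24.4 - tx, y = 2 + ty, z= 4 - tz
q=np.c_[24.4-T[:,0],2+T[:,1],4-T[:,2]]
k=q[(abs(q[:,1])<27)&(q[:,2]>-5)&(q[:,2]<50)&(q[:,0]<-5)&(q[:,0]>-110)]
print('nose region x pct',np.percentile(k[:,0],[0.5,2]).round(1),'y',np.percentile(k[:,1],[1,99]).round(1))
for x in range(-90,-4,6):
    w=k[abs(k[:,0]-x)<3]; wc=w[abs(w[:,1])<12]
    print(x,len(w),'z mid',np.median(wc[:,2]).round(1) if len(wc) else None,'max',w[:,2].max().round(1) if len(w) else None)
e=q[(abs(q[:,1])>30)&(abs(q[:,1])<64)&(q[:,2]>28)&(q[:,2]<43)&(q[:,0]<0)&(q[:,0]>-95)]
for sg in(-1,1):
    w=e[e[:,1]*sg>0]; print('ear',sg,len(w),np.percentile(w,[2,50,98],axis=0).round(1).tolist() if len(w) else '')
E
python3 f.py w6
```

```text
9.65 [669.6 108.8  81.2] [-179.95    0.22   83.47] [ -0.7 -13.6  -0.9] 0.5374766851714703
nose region x pct [-76.4 -75.4] y [-24.3  24.1]
-90 0 z mid None max None
-84 0 z mid None max None
-78 816 z mid 26.3 max 32.8
-72 3314 z mid 24.8 max 36.1
-66 3013 z mid 22.1 max 36.7
-60 2750 z mid 19.5 max 35.8
-54 2606 z mid 16.9 max 35.9
-48 2359 z mid 14.3 max 35.8
-42 2220 z mid 11.7 max 36.1
-36 2087 z mid 9.0 max 35.5
-30 1969 z mid 6.3 max 35.6
-24 3150 z mid 4.9 max 39.9
-18 3937 z mid 37.6 max 40.1
-12 2502 z mid 38.0 max 39.9
-6 1503 z mid 38.0 max 39.8
ear -1 3298 [[-33.0, -61.8, 28.9], [-19.2, -46.9, 37.8], [-13.4, -30.7, 42.0]]
ear 1 2899 [[-33.1, 30.7, 28.9], [-19.0, 42.9, 37.8], [-13.5, 62.0, 42.1]]
```

View pics/w6.png

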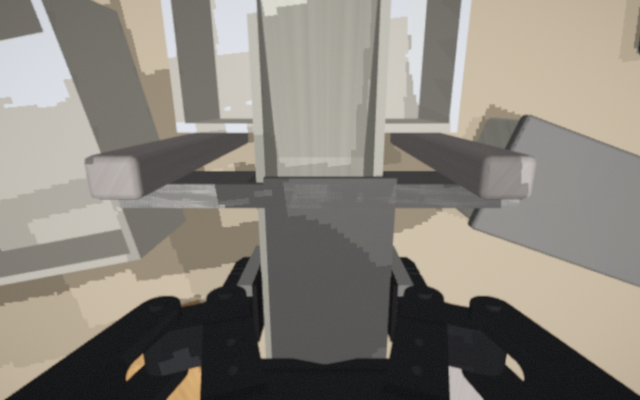

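The lid is back about 55 mm: the ear front sits at scoop x ≈ -23, and the open interior and ramp show at columns 260–380. The ears bear on both posts at (115, 175) and (510, 175). Next I back off slightly and lift clear.

move_arm([
  {"tx": -0.3,"ty": 0,"tz": 0,"rx": 0,"ry": 0,"rz": 0,"gripper": -1},
  {"tx": -0.3,"ty": 0,"tz": -0.3,"rx": 0,"ry": 0,"rz": 0,"gripper": -1},
  {"tx": 0,"ty": 0,"tz": -0.8,"rx": 0,"ry": 0,"rz": 0,"gripper": -1},
  {"tx": 0,"ty": 0,"tz": -1.4,"rx": 0,"ry": 0,"rz": 0,"gripper": -1},
  {"tx": 0,"ty": 0,"tz": -1.8,"rx": 0,"ry": 0,"rz": 0,"gripper": -1},
  {"tx": 0,"ty": 0,"tz": -1.8,"rx": 0,"ry": 0,"rz": 0,"gripper": -1},
  {"tx": 0,"ty": 0,"tz": -1.8,"rx": 0,"ry": 0,"rz": 0,"gripper": -1},
  {"tx": 0,"ty": 0,"tz": -1.4,"rx": 0,"ry": 0,"rz": 0,"gripper": -1},
  {"tx": 0,"ty": 0,"tz": -0.6,"rx": 0,"ry": 0,"rz": 0,"gripper": -1},
  {"tx": 0.3,"ty": 0,"tz": 0,"rx": 0,"ry": 0,"rz": 0,"gripper": -1},
  {"tx": 0.3,"ty": 0,"tz": 0,"rx": 0,"ry": 0,"rz": 0,"gripper": -1},
])

```text
clock: 10.8
eef_pos: [669.7, 111.4, 179.8]
tcp_rot: [-3.141, 0.0, 1.457]
contact_force: [0.1, -0.5, -2.7]
opening: 0.532
```

move_arm([
  {"tx": 0,"ty": 0,"tz": 0,"rx": 0,"ry": -1,"rz": 0,"gripper": -1},
  {"tx": 0,"ty": 0,"tz": 0,"rx": 0,"ry": -2,"rz": 0,"gripper": -1},
  {"tx": 0,"ty": 0,"tz": 0,"rx": 0,"ry": -3,"rz": 0,"gripper": -1},
  {"tx": 0,"ty": 0,"tz": 0,"rx": 0,"ry": -3,"rz": 0,"gripper": -1},
  {"tx": 0,"ty": 0,"tz": 0,"rx": 0,"ry": -3,"rz": 0,"gripper": -1},
  {"tx": 0,"ty": 0,"tz": 0,"rx": 0,"ry": -3,"rz": 0,"gripper": -1},
])

```text
clock: 11.4
eef_pos: [669.8, 111.5, 179.5]
tcp_rot: [-3.141, 0.265, 1.457]
contact_force: [0.0, -0.1, -2.4]
opening: 0.534
```

move_arm([
  {"tx": 0,"ty": 0,"tz": 0,"rx": 0,"ry": -2.5,"rz": 0,"gripper": -1},
  {"tx": 0,"ty": 0,"tz": 0,"rx": 0,"ry": -2.5,"rz": 0,"gripper": -1},
  {"tx": 0,"ty": 0,"tz": 0,"rx": 0,"ry": -2.5,"rz": 0,"gripper": -1},
  {"tx": 0,"ty": 0,"tz": 0,"rx": 0,"ry": -2.5,"rz": 0,"gripper": -1},
  {"tx": 0,"ty": 0,"tz": 0,"rx": 0,"ry": -2.5,"rz": 0,"gripper": -1},
  {"tx": 0,"ty": 0,"tz": 0,"rx": 0,"ry": -2.5,"rz": 0,"gripper": -1},
  {"tx": 0,"ty": 0,"tz": 0,"rx": 0,"ry": -2.5,"rz": 0,"gripper": -1},
  {"tx": 0,"ty": 0,"tz": 0,"rx": 0,"ry": -2.5,"rz": 0,"gripper": -1},
  {"tx": 0,"ty": 0,"tz": 0,"rx": 0,"ry": -3,"rz": 0,"gripper": -1},
  {"tx": 0,"ty": 0,"tz": 0,"rx": 0,"ry": -3,"rz": 0,"gripper": -1},
  {"tx": 0,"ty": 0,"tz": 0,"rx": 0,"ry": -3,"rz": 0,"gripper": -1},
  {"tx": 0,"ty": 0,"tz": 0,"rx": 0,"ry": -3,"rz": 0,"gripper": -1},
])

```text
clock: 12.6
eef_pos: [670.1, 111.7, 179.8]
tcp_rot: [3.141, 0.823, 1.457]
contact_force: [-0.8, 0.4, -2.7]
opening: 0.53
```

move_arm([
  {"tx": 0,"ty": 0,"tz": 0,"rx": 0,"ry": 0,"rz": 0,"gripper": -1},
  {"tx": 0,"ty": 0,"tz": 0,"rx": 0,"ry": 0,"rz": 0,"gripper": -1},
  {"tx": 0,"ty": 0,"tz": 0,"rx": 0,"ry": 0,"rz": 0,"gripper": -1},
  {"tx": 0,"ty": 0,"tz": 0,"rx": 0,"ry": 0,"rz": 0,"gripper": -1},
  {"tx": 0,"ty": 0,"tz": 0,"rx": 0,"ry": 0,"rz": 0,"gripper": -1},
  {"tx": 0,"ty": 0,"tz": 0,"rx": 0,"ry": 0,"rz": 0,"gripper": -1},
  {"tx": 0,"ty": 0,"tz": 0,"rx": 0,"ry": 0,"rz": 0,"gripper": -1},
])

```text
clock: 13.3
eef_pos: [670.1, 111.2, 180.5]
tcp_rot: [3.141, 0.82, 1.456]
contact_force: [0.3, 0.4, -2.8]
opening: 0.532
```

```bash
cat > g.py <<'E'
from h import *
out=[]
for n in ['scene','side','wrist']:
    s,p,d=grab(n); np.savez('g_%s.npz'%n,p=p,d=d)
    for o in r.place_of('ball',n)[:3]: print(n,'ball',o['confidence'],o['location'],onplane(n,s,[o['location'][::-1]],14).round())
    if n=='scene': out.append(cv2.resize(p[230:370,370:510,::-1],(400,400)))
    if n=='side': out.append(cv2.resize(p[60:200,270:410,::-1],(400,400)))
print(s['eef_pos'],s['tcp_rot'],s['contact_force'].round(1))
cv2.imwrite('pics/g7.png',np.hstack(out))
E
python3 g.py
```

```text
scene ball 0.43 [320.0, 458.4] [[682. 253.  14.]]
[670.02414494 111.2398047  180.29928979] [3.14152715 0.82027075 1.45697434] [-0.8 -0.4 -3. ]
```

View pics/g7.png

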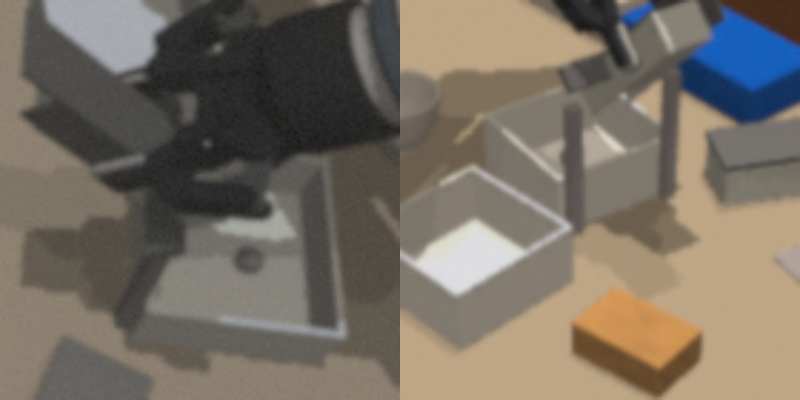

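The ball lies in the posted bin, at left panel (248, 260), about (682, 253) in world coordinates; the other bin is empty. Now I level the scoop and carry it back to the free counter where it stood.

move_arm([
  {"tx": 0,"ty": 0,"tz": 0,"rx": 0,"ry": 2,"rz": 0,"gripper": -1},
  {"tx": 0,"ty": 0,"tz": 0,"rx": 0,"ry": 4,"rz": 0,"gripper": -1},
  {"tx": 0,"ty": 0,"tz": 0,"rx": 0,"ry": 5,"rz": 0,"gripper": -1},
  {"tx": 0,"ty": 0,"tz": 0,"rx": 0,"ry": 5,"rz": 0,"gripper": -1},
  {"tx": 0,"ty": 0,"tz": 0,"rx": 0,"ry": 5,"rz": 0,"gripper": -1},
  {"tx": 0,"ty": 0,"tz": 0,"rx": 0,"ry": 5,"rz": 0,"gripper": -1},
  {"tx": 0,"ty": 0,"tz": 0,"rx": 0,"ry": 5,"rz": 0,"gripper": -1},
  {"tx": 0,"ty": 0,"tz": 0,"rx": 0,"ry": 5,"rz": 0,"gripper": -1},
  {"tx": 0,"ty": 0,"tz": 0,"rx": 0,"ry": 5,"rz": 0,"gripper": -1},
  {"tx": 0,"ty": 0,"tz": 0,"rx": 0,"ry": 4,"rz": 0,"gripper": -1},
  {"tx": 0,"ty": 0,"tz": 0,"rx": 0,"ry": 2,"rz": 0,"gripper": -1},
  {"tx": 0,"ty": 0,"tz": 0,"rx": 0,"ry": 0,"rz": 0,"gripper": -1},
])

```text
clock: 14.8
eef_pos: [669.9, 109.7, 181.0]
tcp_rot: [3.141, -0.001, 1.455]
contact_force: [0.5, 0.2, -3.5]
opening: 0.533
```

```bash
python3 -c "
from plan import *
plan([587.5,-177.5,180],down(94),12)"
```

```text
rot/row [ 0.   -0.   -0.89] dist/row 24.9
[-2.46 -0.41  0.01] [-2.45 -0.44  0.01] [-2.44 -0.48  0.01] [-2.44 -0.52  0.01] [-2.43 -0.56  0.01] [-2.42 -0.59  0.01] [-2.41 -0.63  0.01] [-2.4  -0.67  0.01] [-2.39 -0.71  0.01] [-2.38 -0.74  0.01] [-2.36 -0.78  0.01] [-2.35 -0.82  0.01]
```

move_arm([
  {"tx": -1.2,"ty": -0.2,"tz": 0,"rx": 0,"ry": 0,"rz": -0.9,"gripper": -1},
  {"tx": -2.4,"ty": -0.4,"tz": 0,"rx": 0,"ry": 0,"rz": -0.9,"gripper": -1},
  {"tx": -2.6,"ty": -0.5,"tz": 0,"rx": 0,"ry": 0,"rz": -0.9,"gripper": -1},
  {"tx": -2.6,"ty": -0.5,"tz": 0,"rx": 0,"ry": 0,"rz": -0.9,"gripper": -1},
  {"tx": -2.6,"ty": -0.6,"tz": 0,"rx": 0,"ry": 0,"rz": -0.9,"gripper": -1},
  {"tx": -2.6,"ty": -0.6,"tz": 0,"rx": 0,"ry": 0,"rz": -0.9,"gripper": -1},
  {"tx": -2.6,"ty": -0.7,"tz": 0,"rx": 0,"ry": 0,"rz": -0.9,"gripper": -1},
  {"tx": -2.6,"ty": -0.7,"tz": 0,"rx": 0,"ry": 0,"rz": -0.9,"gripper": -1},
  {"tx": -2.6,"ty": -0.8,"tz": 0,"rx": 0,"ry": 0,"rz": -0.9,"gripper": -1},
  {"tx": -2.6,"ty": -0.8,"tz": 0,"rx": 0,"ry": 0,"rz": -0.9,"gripper": -1},
  {"tx": -2.4,"ty": -0.8,"tz": 0,"rx": 0,"ry": 0,"rz": -0.9,"gripper": -1},
  {"tx": -1.6,"ty": -0.6,"tz": 0,"rx": 0,"ry": 0,"rz": -0.6,"gripper": -1},
])

```text
clock: 16.0
eef_pos: [590.3, -172.7, 180.6]
tcp_rot: [-3.141, 0.001, 1.641]
contact_force: [0.7, -0.2, -2.4]
opening: 0.534
```

move_arm([
  {"tx": 0,"ty": 0,"tz": 1,"rx": 0,"ry": 0,"rz": 0,"gripper": -1},
  {"tx": 0,"ty": 0,"tz": 2,"rx": 0,"ry": 0,"rz": 0,"gripper": -1},
  {"tx": 0,"ty": 0,"tz": 2.5,"rx": 0,"ry": 0,"rz": 0,"gripper": -1},
  {"tx": 0,"ty": 0,"tz": 2.5,"rx": 0,"ry": 0,"rz": 0,"gripper": -1},
  {"tx": 0,"ty": 0,"tz": 2.5,"rx": 0,"ry": 0,"rz": 0,"gripper": -1},
  {"tx": 0,"ty": 0,"tz": 2,"rx": 0,"ry": 0,"rz": 0,"gripper": -1},
  {"tx": 0,"ty": 0,"tz": 1.5,"rx": 0,"ry": 0,"rz": 0,"gripper": -1},
  {"tx": 0,"ty": 0,"tz": 1,"rx": 0,"ry": 0,"rz": 0,"gripper": -1},
  {"tx": 0,"ty": 0,"tz": 0.7,"rx": 0,"ry": 0,"rz": 0,"gripper": -1},
  {"tx": 0,"ty": 0,"tz": 0,"rx": 0,"ry": 0,"rz": 0,"gripper": -1},
  {"tx": 0,"ty": 0,"tz": 0,"rx": 0,"ry": 0,"rz": 0,"gripper": -1},
])

```text
clock: 17.1
eef_pos: [591.2, -171.4, 23.9]
tcp_rot: [3.141, 0.0, 1.64]
contact_force: [0.6, -0.5, -2.7]
opening: 0.534
```

Lower slowly onto the counter (expected at TCP z ≈ 4).

move_arm([
  {"tx": 0,"ty": 0,"tz": 0.7,"rx": 0,"ry": 0,"rz": 0,"gripper": -1},
  {"tx": 0,"ty": 0,"tz": 0.5,"rx": 0,"ry": 0,"rz": 0,"gripper": -1},
  {"tx": 0,"ty": 0,"tz": 0.4,"rx": 0,"ry": 0,"rz": 0,"gripper": -1},
  {"tx": 0,"ty": 0,"tz": 0.2,"rx": 0,"ry": 0,"rz": 0,"gripper": -1},
  {"tx": 0,"ty": 0,"tz": 0,"rx": 0,"ry": 0,"rz": 0,"gripper": -1},
  {"tx": 0,"ty": 0,"tz": 0,"rx": 0,"ry": 0,"rz": 0,"gripper": -1},
])

```text
clock: 17.7
eef_pos: [590.8, -171.3, 5.3]
tcp_rot: [3.142, 0.0, 1.64]
contact_force: [1.5, -1.3, -2.0]
opening: 0.533
```

move_arm([
  {"tx": 0,"ty": 0,"tz": 0.1,"rx": 0,"ry": 0,"rz": 0,"gripper": -1},
  {"tx": 0,"ty": 0,"tz": 0.05,"rx": 0,"ry": 0,"rz": 0,"gripper": -1},
  {"tx": 0,"ty": 0,"tz": 0,"rx": 0,"ry": 0,"rz": 0,"gripper": -1},
  {"tx": 0,"ty": 0,"tz": 0,"rx": 0,"ry": 0,"rz": 0,"gripper": -1},
])

```text
clock: 18.1
eef_pos: [590.9, -171.3, 4.1]
tcp_rot: [3.141, 0.0, 1.64]
contact_force: [-1.0, 0.8, 2.4]
opening: 0.531
```

Contact (force turned upward). Release with the tool still, then rise.

move_arm([
  {"tx": 0,"ty": 0,"tz": 0,"rx": 0,"ry": 0,"rz": 0,"gripper": 0.4},
  {"tx": 0,"ty": 0,"tz": 0,"rx": 0,"ry": 0,"rz": 0,"gripper": 0.7},
  {"tx": 0,"ty": 0,"tz": 0,"rx": 0,"ry": 0,"rz": 0,"gripper": 0.9},
  {"tx": 0,"ty": 0,"tz": 0,"rx": 0,"ry": 0,"rz": 0,"gripper": 1},
  {"tx": 0,"ty": 0,"tz": 0,"rx": 0,"ry": 0,"rz": 0,"gripper": 1},
  {"tx": 0,"ty": 0,"tz": 0,"rx": 0,"ry": 0,"rz": 0,"gripper": 1},
  {"tx": 0,"ty": 0,"tz": 0,"rx": 0,"ry": 0,"rz": 0,"gripper": 1},
])

```text
clock: 18.8
eef_pos: [590.7, -171.3, 3.7]
tcp_rot: [-3.142, -0.0, 1.64]
contact_force: [0.2, -1.1, 0.3]
opening: 0.998
```

move_arm([
  {"tx": 0,"ty": 0,"tz": -0.5,"rx": 0,"ry": 0,"rz": 0,"gripper": 1},
  {"tx": 0,"ty": 0,"tz": -1.5,"rx": 0,"ry": 0,"rz": 0,"gripper": 1},
  {"tx": 0,"ty": 0,"tz": -3,"rx": 0,"ry": 0,"rz": 0,"gripper": 1},
  {"tx": 0,"ty": 0,"tz": -4,"rx": 0,"ry": 0,"rz": 0,"gripper": 1},
  {"tx": 0,"ty": 0,"tz": -4,"rx": 0,"ry": 0,"rz": 0,"gripper": 1},
  {"tx": 0,"ty": 0,"tz": -4,"rx": 0,"ry": 0,"rz": 0,"gripper": 1},
  {"tx": 0,"ty": 0,"tz": -4,"rx": 0,"ry": 0,"rz": 0,"gripper": 1},
  {"tx": 0,"ty": 0,"tz": -2,"rx": 0,"ry": 0,"rz": 0,"gripper": 1},
  {"tx": 0,"ty": 0,"tz": 0,"rx": 0,"ry": 0,"rz": 0,"gripper": 1},
  {"tx": 0,"ty": 0,"tz": 0,"rx": 0,"ry": 0,"rz": 0,"gripper": 1},
])

```text
clock: 19.8
eef_pos: [590.6, -171.2, 234.7]
tcp_rot: [3.14, 0.0, 1.64]
contact_force: [-0.2, 0.1, -1.2]
opening: 0.998
```

```bash
sed -i 's/g7/g8/; s/230:370,370:510/210:370,210:510/; s/60:200,270:410/70:270,270:520/; s/(400,400)/(400,300)/g' g.py; python3 g.py
```

```text
scene ball 0.67 [324.4, 460.7] [[691. 256.  14.]]
[ 589.89538746 -171.05049485  232.4281708 ] [-3.13930543e+00 -8.02626744e-04  1.64033059e+00] [-0.1 -0.3 -0.6]
```

View pics/g8.png

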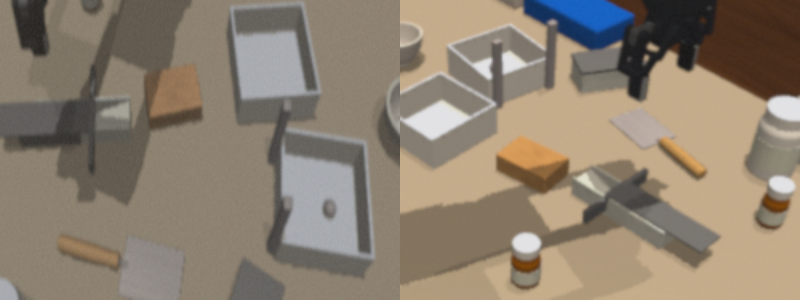

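The scoop stands upright with its lid back (right panel, 625, 205), and the ball is in the posted bin (left panel, 330, 208). The gripper is clear of everything, so I'm handing in.

```bash
python3 -c "
from rig import r
print(r.sign_off(), r.sense()['clock'])"
```

```text
the job is handed in; nothing more can be done
the job is handed in; nothing more can be done
```

The job is done and handed in, at about 20 s on the robot's clock out of the 56 s allowed.

- **Pick and carry:** I gripped the grey scoop over wall and lid cheek at 13 N and carried it shut to the bin with the posts.
- **Lid:** I pushed both ears against the uprights, which slid the lid back about 55 mm by the wrist camera's depth. The push peaked at about 18 N in the readings taken at the end of each move.
- **Ball:** I lifted the scoop clear and tipped it 47° nose down, and the ball rolled into that bin.
- **Placing:** I levelled the scoop, stood it on the free counter close to where it started, and let go.

**Last checks:** In the last picture the scoop stands upright with its lid open. The ball lies in the posted bin at about (690, 256) mm. The gripper is open 230 mm above the counter, with contact force near zero.

**What failed or disagreed:**
- The first two move calls were refused because some fields were left out, and no motion resulted.
- The ball detector found the ball only in the scene camera (0.67 confidence). I confirmed it by eye in that picture.
- Different cameras placed the posts up to about 6 mm apart, which did not affect the result.

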